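# Put the spanner away, then key the saw's set-up switch and hold it on

## Robot

A 7-joint arm with a two-finger parallel gripper is mounted at the origin on the work surface; the furniture and walls round the work are solid. World frame = base frame: x ahead of the robot, y to its left, z up, the work surface at z = 0. Lengths are in mm, angles in rad, forces in N, time in s.
With the tool pointing down it reaches from about 375 to 925 mm from the base axis. Payload 3.1 kg.
Tool frame: the origin (TCP) lies where the fingers leave the gripper's body, on its centre line; the fingertips stand bot.finger_overhang ahead of it and the grasp point (between the pads) lies 54 mm ahead of it (bot.finger_overhang is the distance from the TCP to the fingertips, in mm); z points along the fingers, y is the line along which they close (so a half turn about z gives the same grasp; the last joint's range is limited). The gripper opens to 85 mm and grips with 20 to 120 N. Pads are 22 mm wide; open, the fingers measure 114 mm over their backs; the gripper's body (76 mm by 85 mm) begins 54 mm behind the grasp point. The pads swing forward as they close: fully open they stand 13 mm farther back than shut.
Start: joints at [1.128, 0.383, 0.044, 1.598, -0.018, 1.161, -0.05], TCP at [219.724, -611.74, 303.869] pointing down, gripper open.
Joint ranges: [-2.61, 2.61], [-0.41, 2.15], [-1.48, 1.57], [0, 2.5], [-1.57, 4.71], [0.05, 1.97], [-2.85, 2.85]. Speed limits (rad/s): [2.79, 2.79, 3.14, 3.14, 3.14, 3.14, 3.14].

## Interface

Orientations are given as a unit quaternion [w, x, y, z].
In Python, from bench import bot, vision, workorder gives the robot as it stands.
- The arm moves only by the tool move_arm, never from a script. Its argument "steps" is a list of rows, each an object of numbers: "tx", "ty", "tz": the shift along the world's x, y, z normalised to -1 to 1, where 1 is 0.04 m; "ax", "ay", "az": the turn, a rotation vector about the world's x, y, z normalised to -1 to 1, where 1 is 5 degrees; "jaw": the opening, from 0 (shut) to 1 (fully open). A call has 1 to 10 rows; each row shifts and turns the commanded pose from where the row before left it; what a row does not reach is not made up. A row lasts 1/12 s, in which the tool goes at most 41.7 mm and 7.16 degrees, less where a joint would pass 70% of its speed; a pose out of reach is approached as far as the arm can. A call with a number of a shift or a turn outside -1 to 1 is refused whole. A call with a gripper value outside its range is refused whole. The fingers move at their own pace and stop on an object; "newtons" is the grip in N (left out, the last holds). Time passes only in rows, so rows that do not move let the fingers close. It gives the time, the measured TCP pose, the force, the opening and the grip force at its end, in the units of the state.
- bot.get_state(): the state, without advancing time (a new reading comes with each control period).
- vision.grab_frame(name): name is "scene" or "side" or "wrist"; returns the picture (384x512x3 uint8, red, green, blue); there is no depth.
- vision.get_calibration(name): a dict with "K" (3x3 intrinsics, pixels), "cam_to_world" (4x4, takes a point from camera to world coordinates). Camera axes: x right, y up, looking along -z (the intrinsics and any distortion apply to the point x, -y, -z); pixel columns grow to the right and rows downward; lengths in mm; the calibration is good to about 2 mm. The wrist camera is an equidistant fisheye: a pixel r from the principal point sees the ray r / f radians off the axis. A picture is of the moment at which its call begins: read the wrist's pose just before it. get_calibration takes no time and is no camera call; for the wrist camera it gives the pose at the moment of the call.
- workorder.job_done(): hands the job in; it is judged then, once.
Trained networks look in the newest picture that a camera, given by its name, has taken for a name from the list of things; names that differ only in an ending like _2 or _b are one class to them, and where a whole thing is asked for, a point or a joint stands for the part that bears it (a point fixed in the world has none). Each returns a list of dicts, best first, with "score" (0 to 1); they miss things now and then, are a little off and sometimes report something else, mostly with a low value. They report only what shows in the picture. A call takes as long as a camera call. They do not tell look-alikes from the thing itself.
- vision.look_for(camera, name): "bbox" ([centre column, centre row, width, height] in pixels, round what is visible of it).
- vision.cut_out(camera, name): "region" (384x512 bool, what is visible of it) and "bbox" ([centre column, centre row, width, height] in pixels, round what is visible of it).
The state is a dict: "time_s": time; "q": joint angles; "qd": joint speeds; "joint_efforts": joint torques, N m; "tool_pos": TCP position; "ee_rot": TCP orientation; "wrist_force": force on the tool from outside, world axes, zero at the start; "wrist_torque": the same for the moment, N m; "finger_gap": finger opening in mm; "finger_force": force on a finger pad.
Only numpy, scipy, OpenCV 4.12 (cv2) and the standard library are available. Lean on these libraries where they do the work, as an engineer would, in place of code of your own. Each camera call takes 0.05 s, during which the arm holds its last target. There are 200 camera calls.

## Task

The blade change is finished. Lay the loose spanner flat in the free lane of the wooden tool tray, its open jaw pointing the same way as the jaw of the spanner already in the tray, and let go of it; only then take the key out of its block in the tray, work it past the sticky pins into the lock on the grey switch box until its collar sits on the lock, without forcing it, and turn it a quarter turn clockwise (seen from above). The switch springs back if released, so finish while still gripping the key and holding it fully turned, and leave everything else on the table where it lies.

Things in the scene. Friction and masses are not known exactly. Their poses are not given: they have to be found in the camera images.
- spanner: Loose steel combination spanner on the saw table, 224 mm long, 39 wide at the open jaw, 30 at the ring end, 9 thick (shank 6.5), 160 g. Origin: middle of its underside. Its y axis runs along it: ring at +y, open jaw at -y; z up. Grip it across the shank (along its x) near the origin, where it grips as if 24 mm wide (it looks narrower); it balances within 25 mm of there, towards the jaw.
- spanner_jaw (a point): Point in the open jaw of the loose spanner, 95 mm from its origin along its -y.
- tool_tray: Open wooden tool tray, fixed, 254 x 192 mm (x long, y across), walls 5 mm thick and 18 high, floor 6 mm above the table. Origin: middle of its underside. Lanes run along its x: free, empty lane at y = +49 mm; second spanner, fixed, open jaw towards -x, at y = -20 mm; at y = -69 mm the key block, and low beyond it a marker and two nuts, all fixed.
- lane (a point): Middle of the floor of the free lane (244 x 84 mm inside), axes as the tray's: x along the lane, z up. The spanner belongs here, lying along the lane with its open jaw towards -x like the other one's.
- key_seat (a point): Middle of the top of the wooden key block (40 x 44 mm), 36 mm above the table; the key stands in its slot, collar on this top, its origin 24 mm below, its x along the tray's x. The slot is 22 x 9 mm, so it may stand 1 mm off.
- key: Steel switch key standing upright in the key block, 68 mm high, 70 g. Origin: middle of the bit's lower end; z up, x along the width of bit and bow. Bit 20 x 7 mm (x, y), 10 high, its lowest 4 mm tapering to 16 x 2.6; stem 7 mm thick; collar 18 mm across, underside 24 mm above the origin, top 30. Symmetric: it fits the lock either way round (half turn about z).
- key_bow (a point): Middle of the key's flat bow, 52 mm above the key's origin, axes as the key's. The bow is 36 mm wide (x), 10 thick (y), 32 high (z). Grip it here or up to 4 mm higher, across its thickness (along y).
- station: Grey cast switch box with bright lid, fixed, 128 x 82 mm (x, y), lid 55 mm above the table; steel lock nose towards its -x end, lamp and button (under 12 mm above the lid) towards +x. Origin: middle of its underside.
- keyway (a point): Middle of the key slot in the top face of the steel lock nose (36 x 36 mm, face 67 mm above the table); axes as the box's, z up. Slot 22 mm along x, 9 mm along y, 1.5 mm chamfer, through the 12 mm thick nose into the barrel. The key is home when its collar sits on the face, its origin 24 mm below this point; from 22 mm on its bit is clear of the nose and can turn, not before.
- pins (a point): Place of the two sticky pins, 6 mm below the slot's mouth; they stand into the slot from its two long sides. The key's tip meets them 3 to 9 mm in and binds there: a straight push needs 10 to 25 N. With a light press (6 to 12 N), rocking the hand across the slot (2 to 4 mm each way along the box's y) moves each pin aside; pins stay aside and do not hinder the turn.
- barrel (a joint): Turn of the lock barrel in rad: 0 at rest (its slot in line with the nose slot), growing as the key turns clockwise seen from above, stop at 1.57. The key has about 0.1 rad of play in it. A spring turns it back whenever it is not held: 0.03 N m at rest, 0.11 N m at the stop.
- blade_flange: Spare blade flange, turned steel disc 72 mm across, 18 mm high, far end of the table. Bystander. Origin: middle of its underside.
- test_piece: Plywood test cut with white top, 60 x 60 x 40 mm, far end of the table. Bystander. Origin: middle of its underside.
- arbor_nut: Loose hexagon nut, 26 mm across, 11 mm high. Bystander. Origin: middle of its underside.
- marker: Blue marker with black cap, 130 mm long, 12 mm thick, lying along its y. Bystander. Origin: middle of its underside.
There are look-alikes about, which are no part of the job. What is meant by the key is not blue or purple, and is the larger of those in its own colour.

How it is judged (in metres and radians):
On the way, in this order (a step that is already met when the one before it is completed fails the run):
1. the spanner lies flat in the free lane, jaw the same way as its mate, released (x of spanner in the frame of lane between -0.02 and 0.02 m and y of spanner in the frame of lane between -0.03 and 0.03 m and z of spanner in the frame of lane below 0.006 m and angle between the y axis of spanner and the x axis of tool_tray, either way round below 0.2 rad and angle between spanner's own z axis and vertical below 0.1 rad and x of spanner_jaw in the frame of lane below -0.05 m and contact force between the fingers and spanner below 0.1 N and linear speed of spanner below 0.03 m/s), for 0.2 s.
2. the key is fully home in the lock, not yet turned (z of key in the frame of keyway below -0.022 m and horizontal distance between key and keyway below 0.004 m and angle between key's own z axis and vertical below 0.12 rad and value of joint barrel below 0.3 rad), for 0.1 s.
3. the key is turned a quarter clockwise and held there (z of key in the frame of keyway below -0.022 m and horizontal distance between key and keyway below 0.004 m and angle between key's own z axis and vertical below 0.12 rad and value of joint barrel above 1.3 rad and contact force between the fingers and key above 2 N), for 1 s.
At the end, for the whole second after the job is handed in: Fingers grip the key (over 2 N), home within 2 mm of full depth, holding the barrel still beyond 1.3 rad; the spanner lies released on the free lane's floor, within 20 mm along and 30 mm across of its middle and 0.2 rad of its line, jaw like its mate's; other things within 20 mm of their start (all of step 1 and all of step 3 and velocity of joint barrel between -0.2 and 0.2 rad/s); the arm keeps its last pose, push and grip.
It fails at once if the key is forced (over 45 N) in the lock before it is home (contact force between key and station above 45 N and z of key in the frame of keyway above -0.02 m).
It fails at once if one of the other things on the table is moved by more than 20 mm (distance of any of blade_flange, test_piece, arbor_nut, marker from where it was at the start of the episode above 0.02 m).
It also fails if it takes over 72 s, if anything falls off the work surface, if the arm or the gripper's body presses on something with over 40 N, if the wrist force passes 120 N, or if a joint passes its speed limit or range.

## Working session

There is one attempt and no reset: what is moved stays moved. The work goes in short steps, Python scripts to look and compute and a tool call to move; the robot and the scene stay as the last step left them, time stands still between calls to the robot, and variables do not carry over. Pictures are saved under pics/ and viewed, at most 10 in all, crops included, and the job is handed in when it is done.

Besides the shell and the picture viewer there is one more tool, called as name([rows], argument=value, ...), one row to a line, values as JSON. move_arm: Moves the arm, as the interface text tells. Its arguments: {"type":"object","properties":{"steps":{"type":"array"},"newtons":{"type":"number"}},"required":["steps"]}

```bash
mkdir -p pics; ls
cat > h.py <<'E'
import numpy as np, cv2
from bench import bot, vision, workorder
from scipy.spatial.transform import Rotation as R
def ray(cam,u,v,cal=None):
    c=cal or vision.get_calibration(cam); K=np.array(c["K"]); T=np.array(c["cam_to_world"])
    x=(u-K[0,2])/K[0,0]; y=(v-K[1,2])/K[1,1]
    if cam=="wrist":
        r=np.hypot(x,y); s=np.sin(r)/r if r>1e-9 else 1; d=np.array([x*s,-y*s,-np.cos(r)])
    else: d=np.array([x,-y,-1.])
    return T[:3,3], T[:3,:3]@d
def onz(cam,u,v,z,cal=None):
    o,d=ray(cam,u,v,cal); return o+d*(z-o[2])/d[2]
def proj(cam,p,cal=None):
    c=cal or vision.get_calibration(cam); K=np.array(c["K"]); T=np.array(c["cam_to_world"])
    q=T[:3,:3].T@(np.array(p)-T[:3,3]); x,y,z=q[0],-q[1],-q[2]
    if cam=="wrist":
        r=np.hypot(x,y); th=np.arctan2(r,z); s=th/max(r,1e-9); x,y=x*s,y*s
    else: x,y=x/z,y/z
    return np.array([K[0,0]*x+K[0,2],K[1,1]*y+K[1,2]])
def save(n,im): cv2.imwrite("pics/"+n,cv2.cvtColor(im,cv2.COLOR_RGB2BGR))
E
python3 - <<'E'
from h import *
s=bot.get_state(); print(s["tool_pos"],s["ee_rot"],bot.finger_overhang,s["time_s"])
ims={}
for c in ["scene","side","wrist"]:
    ims[c]=vision.grab_frame(c)
    k=vision.get_calibration(c); print(c,np.round(k["K"],1).tolist(),np.round(k["cam_to_world"],3).tolist())
    for n in ["spanner","tool_tray","key","station","arbor_nut","marker","blade_flange","test_piece"]:
        for d in vision.look_for(c,n):
            if d["score"]>.3: print(c,n,round(d["score"],2),np.round(d["bbox"]).tolist(), np.round(onz(c,d["bbox"][0],d["bbox"][1],10)).tolist())
save("a.png",np.vstack([cv2.resize(ims["scene"],(800,600))]))
save("b.png",np.hstack([cv2.resize(ims["side"],(400,300)),cv2.resize(ims["wrist"],(400,300))]))
np.savez("f0.npz",**ims)
E
```

```text
pics
[ 219.44378507 -611.01256638  302.4687061 ] [-1.30373228e-03  9.85170079e-01  1.71575415e-01 -3.04288123e-04] 72.6 0.0
scene [[479.0, 0.0, 256.0], [0.0, 479.0, 193.5], [0.0, 0.0, 1.0]] [[-0.674, 0.511, -0.533, -80.921], [-0.738, -0.488, 0.466, 639.314], [-0.021, 0.708, 0.706, 829.573], [0.0, 0.0, 0.0, 1.0]]
scene spanner 0.79 [261.0, 193.0, 70.0, 55.0] [529.0, 89.0, 10.0]
scene tool_tray 0.8 [202.0, 254.0, 146.0, 119.0] [481.0, 306.0, 10.0]
scene key 0.71 [330.0, 219.0, 11.0, 22.0] [359.0, 32.0, 10.0]
scene key 0.6 [369.0, 191.0, 14.0, 28.0] [355.0, -104.0, 10.0]
scene key 0.55 [253.0, 234.0, 17.0, 21.0] [447.0, 191.0, 10.0]
scene key 0.38 [266.0, 282.0, 3.0, 7.0] [334.0, 255.0, 10.0]
scene station 0.72 [297.0, 141.0, 49.0, 52.0] [610.0, -119.0, 10.0]
scene arbor_nut 0.67 [336.0, 194.0, 31.0, 35.0] [403.0, -41.0, 10.0]
scene arbor_nut 0.43 [314.0, 203.0, 13.0, 15.0] [419.0, 22.0, 10.0]
scene marker 0.69 [335.0, 195.0, 32.0, 32.0] [403.0, -38.0, 10.0]
scene blade_flange 0.78 [242.0, 154.0, 25.0, 15.0] [673.0, 26.0, 10.0]
scene test_piece 0.81 [210.0, 166.0, 35.0, 29.0] [695.0, 11
[... 604 characters left out ...]
209.0, 184.0, 18.0, 21.0] [426.0, 289.0, 10.0]
side station 0.68 [240.0, 179.0, 117.0, 66.0] [506.0, 290.0, 10.0]
side station 0.6 [335.0, 277.0, 87.0, 57.0] [597.0, -86.0, 10.0]
side arbor_nut 0.56 [229.0, 257.0, 10.0, 15.0] [419.0, 23.0, 10.0]
side marker 0.77 [228.0, 285.0, 19.0, 58.0] [403.0, -48.0, 10.0]
side marker 0.33 [207.0, 182.0, 19.0, 22.0] [423.0, 302.0, 10.0]
side blade_flange 0.83 [347.0, 234.0, 32.0, 29.0] [671.0, 16.0, 10.0]
side test_piece 0.74 [331.0, 203.0, 38.0, 32.0] [683.0, 128.0, 10.0]
wrist [[297.3, 0.0, 256.1], [0.0, 297.3, 188.7], [0.0, 0.0, 1.0]] [[0.338, 0.896, 0.287, 292.554], [-0.941, 0.322, 0.103, -585.375], [0.0, -0.305, 0.952, 373.446], [0.0, 0.0, 0.0, 1.0]]
```

View pics/a.png

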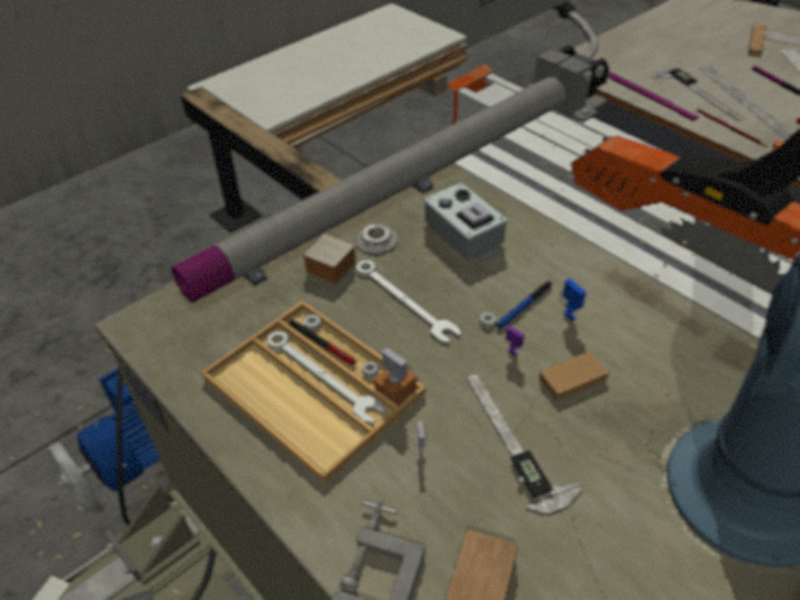

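View pics/b.png

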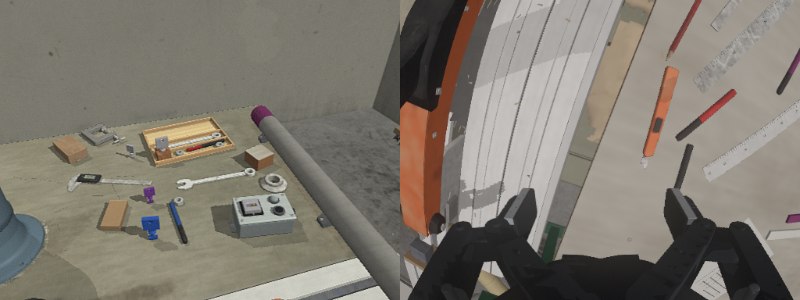

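Scene (800x600): loose spanner has its ring at (366,268) and jaw at (447,330). Tray spans (205–423, 305–477), and the grey key stands in its block at (395,368). Key candidates: grey in block (395,368), small grey on the table (420,440), purple (514,340), blue (573,298). I choose the larger grey one, in the block. Station is at (465,218).

Run:
```python
from h import *
f=np.load("f0.npz"); s=.64
for n,z,pts in [("tray",18,[(205,375),(302,305),(423,388),(323,477)]),("spanner",5,[(366,268),(447,330)]),("fixed sp",12,[(278,341),(368,408)]),("keybase",36,[(395,380)]),("keytop",68+12,[(395,353)]),("lid",55,[(426,192),(462,182),(504,220),(466,238)])]:
    for p in pts: print(n,np.round(onz("scene",p[0]*s,p[1]*s,z),0))
S=f["side"]
save("c.png",np.hstack([cv2.resize(S[150:310,170:290],(400,533)),cv2.resize(S[230:310,280:400][:, :],(400,533))]))
save("d.png",np.hstack([cv2.resize(f["scene"][190:310,125:275],(450,360),interpolation=2),cv2.resize(f["scene"][110:170,260:330],(350,360),interpolation=2)]))
```

```text
tray [614. 400.  18.]
tray [631. 216.  18.]
tray [386. 193.  18.]
tray [370. 381.  18.]
spanner [638.  81.   5.]
spanner [449.  83.   5.]
fixed sp [601. 284.  12.]
fixed sp [416. 268.  12.]
keybase [412. 221.  36.]
keytop [419. 213.  80.]
lid [671. -86.  55.]
lid [ 648. -151.   55.]
lid [ 527. -125.   55.]
lid [538. -47.  55.]
```

View pics/d.png

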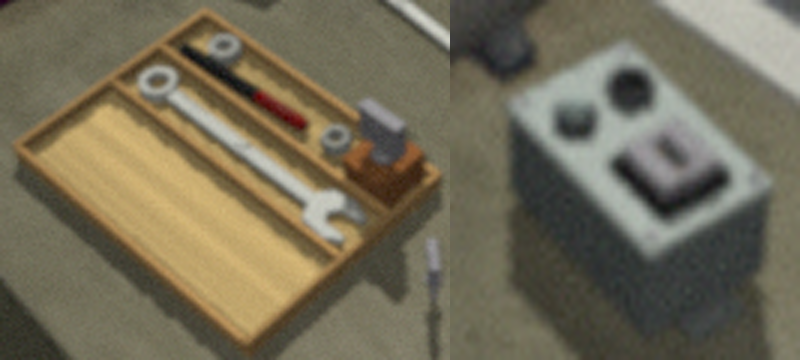

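Run:
```python
from h import *
for p in [(575,165),(620,140),(695,190),(770,155),(795,215),(795,250),(780,130),(560,20)]:
    for z in (0,100,200,300):
        w=onz("scene",p[0]*.64,p[1]*.64,z); print(p,np.round(w),np.round((proj("wrist",w)-[0,0])/1.28+[400,0]).tolist())
from bench import bot
print([m for m in dir(bot) if m[0]!="_"])
```

```text
(575, 165) [ 588. -400.    0.] [559.0, -94.0]
(575, 165) [ 507. -275.  100.] [459.0, -94.0]
(575, 165) [ 427. -150.  200.] [353.0, -65.0]
(575, 165) [346. -24. 300.] [271.0, -14.0]
(620, 140) [ 580. -532.    0.] [627.0, -77.0]
(620, 140) [ 500. -391.  100.] [518.0, -93.0]
(620, 140) [ 421. -249.  200.] [382.0, -73.0]
(620, 140) [ 341. -108.  300.] [277.0, -16.0]
(695, 190) [ 388. -493.    0.] [566.0, 4.0]
(695, 190) [ 331. -357.  100.] [450.0, 5.0]
(695, 190) [ 275. -220.  200.] [337.0, 31.0]
(695, 190) [218. -84. 300.] [262.0, 68.0]
(770, 155) [ 350. -693.    0.] [674.0, 67.0]
(770, 155) [ 298. -532.  100.] [559.0, 57.0]
(770, 155) [ 246. -372.  200.] [387.0, 69.0]
(770, 155) [ 194. -211.  300.] [274.0, 101.0]
(795, 215) [ 228. -553.    0.] [568.0, 107.0]
(795, 215) [ 191. -410.  100.] [454.0, 112.0]
(795, 215) [ 154. -266.  200.] [343.0, 124.0]
(795, 215) [ 116. -122.  300.] [269.0, 138.0]
(795, 250) [ 183. -466.    0.] [512.0, 116.0]
(795, 250) [ 151. -333.  100.] [414.0, 123.0]
(795, 250) [ 119. -199.  200.] [327.0, 133.0]
(795, 250) [ 88. -66. 300.] [266.0, 144.0]
(780, 130) [ 380. -788.    0.] [726.0, 75.0]
(780, 130) [ 325. -616.  100.] [634.0, 59.0]
(780, 130) [ 269. -444.  200.] [438.0, 58.0]
(780, 130) [ 213. -272.  300.] [282.0, 96.0]
(560, 20) [1006. -871.    0.] [793.0, -102.0]
(560, 20) [ 875. -689.  100.] [750.0, -144.0]
(560, 20) [ 744. -507.  200.] [657.0, -200.0]
(560, 20) [ 613. -325.  300.] [471.0, -223.0]
['PlanningError', 'finger_overhang', 'get_state']
```

Run:
```python
from h import *
f=np.load("f0.npz"); save("e.png",np.hstack([cv2.resize(f["wrist"],(500,375)),cv2.resize(f["scene"][40:260,320:512],(300,344))[:344]  if 0 else cv2.resize(f["scene"][40:260,320:512],(300,375))]))
```

```text
(no output)
```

View pics/e.png

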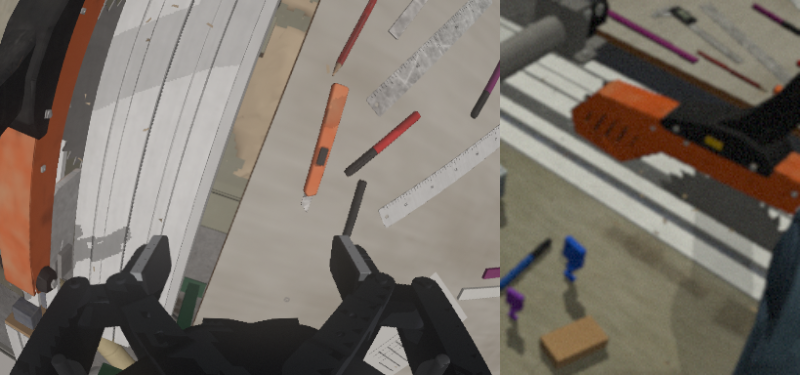

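Wrist/scene show the saw head (scene 620–800, 140–250) between the tool and the work, and about 200 mm high. I'll lift first, then sweep over it.

move_arm([
  {"tz": 1, "jaw": 1},
  {"tz": 1, "jaw": 1},
  {"tz": 1, "jaw": 1},
  {"tx": 0.41, "ty": 0.9, "tz": 0.3, "jaw": 1},
  {"tx": 0.41, "ty": 0.9, "jaw": 1},
  {"tx": 0.41, "ty": 0.9, "jaw": 1},
  {"tx": 0.41, "ty": 0.9, "jaw": 1},
  {"tx": 0.41, "ty": 0.9, "jaw": 1},
  {"tx": 0.41, "ty": 0.9, "jaw": 1},
  {"tx": 0.41, "ty": 0.9, "jaw": 1},
])

```text
invalid input
```

move_arm([
  {"tx": 0.41, "ty": 0.9, "jaw": 1},
  {"tx": 0.41, "ty": 0.9, "jaw": 1},
  {"tx": 0.41, "ty": 0.9, "jaw": 1},
  {"tx": 0.41, "ty": 0.9, "jaw": 1},
  {"tx": 0.41, "ty": 0.9, "jaw": 1},
  {"tx": 0.41, "ty": 0.9, "az": -0.8, "jaw": 1},
  {"tx": 0.41, "ty": 0.9, "az": -0.8, "jaw": 1},
  {"tx": 0.41, "ty": 0.9, "az": -0.8, "jaw": 1},
  {"tx": 0.41, "ty": 0.9, "tz": -0.5, "az": -0.8, "jaw": 1},
  {"tx": 0.41, "ty": 0.9, "tz": -0.8, "az": -0.8, "jaw": 1},
])

```text
invalid input
```

move_arm([
  {"tx": 0.41, "ty": 0.9, "tz": -0.8, "jaw": 1},
  {"tx": 0.41, "ty": 0.9, "tz": -0.8, "jaw": 1},
  {"tz": -0.2, "jaw": 1},
  {"jaw": 1},
])

```text
invalid input
```

move_arm([
  {"tx": 0, "ty": 0, "tz": 1, "ax": 0, "ay": 0, "az": 0, "jaw": 1},
  {"tx": 0, "ty": 0, "tz": 1, "ax": 0, "ay": 0, "az": 0, "jaw": 1},
  {"tx": 0, "ty": 0, "tz": 1, "ax": 0, "ay": 0, "az": 0, "jaw": 1},
  {"tx": 0.41, "ty": 0.9, "tz": 0.3, "ax": 0, "ay": 0, "az": 0, "jaw": 1},
  {"tx": 0.41, "ty": 0.9, "tz": 0, "ax": 0, "ay": 0, "az": 0, "jaw": 1},
  {"tx": 0.41, "ty": 0.9, "tz": 0, "ax": 0, "ay": 0, "az": 0, "jaw": 1},
  {"tx": 0.41, "ty": 0.9, "tz": 0, "ax": 0, "ay": 0, "az": 0, "jaw": 1},
  {"tx": 0.41, "ty": 0.9, "tz": 0, "ax": 0, "ay": 0, "az": 0, "jaw": 1},
  {"tx": 0.41, "ty": 0.9, "tz": 0, "ax": 0, "ay": 0, "az": 0, "jaw": 1},
  {"tx": 0.41, "ty": 0.9, "tz": 0, "ax": 0, "ay": 0, "az": 0, "jaw": 1},
])

```text
time_s: 2.18
tool_pos: [334.9, -357.8, 436.1]
ee_rot: [0.0, 0.985, 0.171, 0.0]
wrist_force: [-0.1, -0.1, 0.4]
finger_gap: 85.6
finger_force: 0.0
```

move_arm([
  {"tx": 0.41, "ty": 0.9, "tz": 0, "ax": 0, "ay": 0, "az": 0, "jaw": 1},
  {"tx": 0.41, "ty": 0.9, "tz": 0, "ax": 0, "ay": 0, "az": 0, "jaw": 1},
  {"tx": 0.41, "ty": 0.9, "tz": 0, "ax": 0, "ay": 0, "az": 0, "jaw": 1},
  {"tx": 0.41, "ty": 0.9, "tz": 0, "ax": 0, "ay": 0, "az": -0.8, "jaw": 1},
  {"tx": 0.41, "ty": 0.9, "tz": 0, "ax": 0, "ay": 0, "az": -0.8, "jaw": 1},
  {"tx": 0.41, "ty": 0.9, "tz": 0, "ax": 0, "ay": 0, "az": -0.8, "jaw": 1},
  {"tx": 0.41, "ty": 0.9, "tz": -0.5, "ax": 0, "ay": 0, "az": -0.8, "jaw": 1},
  {"tx": 0.41, "ty": 0.9, "tz": -0.8, "ax": 0, "ay": 0, "az": -0.8, "jaw": 1},
  {"tx": 0.41, "ty": 0.9, "tz": -0.8, "ax": 0, "ay": 0, "az": 0, "jaw": 1},
  {"tx": 0.41, "ty": 0.9, "tz": -0.8, "ax": 0, "ay": 0, "az": 0, "jaw": 1},
])

```text
time_s: 3.02
tool_pos: [489.2, -19.9, 338.2]
ee_rot: [0.0, 1.0, -0.002, 0.001]
wrist_force: [-0.2, -1.1, 0.1]
finger_gap: 85.4
finger_force: 0.0
```

move_arm([
  {"tx": 0.4, "ty": 0.9, "tz": -0.5, "ax": 0, "ay": 0, "az": 0, "jaw": 1},
  {"tx": 0.2, "ty": 0.3, "tz": -0.1, "ax": 0, "ay": 0, "az": 0, "jaw": 1},
  {"tx": 0, "ty": 0, "tz": 0, "ax": 0, "ay": 0, "az": 0, "jaw": 1},
])

```text
time_s: 3.27
tool_pos: [511.6, 29.5, 313.9]
ee_rot: [-0.002, 1.0, 0.002, -0.001]
wrist_force: [0.4, 0.2, 1.3]
finger_gap: 85.1
finger_force: 0.0
```

```bash
cat > wr.py <<'E'
from h import *
import sys
names=sys.argv[2:]
s=bot.get_state(); cal=vision.get_calibration("wrist"); im=vision.grab_frame("wrist")
np.savez("w_%s.npz"%sys.argv[1],im=im,K=cal["K"],cam_to_world=cal["cam_to_world"])
yaw=np.degrees(np.arctan2(*(R.from_quat(np.roll(s["ee_rot"],-1)).as_matrix()[[1,0],0])))
print("t",s["time_s"],np.round(s["tool_pos"],1),"yaw",round(yaw,2),"tilt",np.round(R.from_quat(np.roll(s["ee_rot"],-1)).as_matrix()[:,2],3))
for a in names:
    n,z=a.split(":")
    for d in vision.cut_out("wrist",n)[:4]:
        if d["score"]<.3: continue
        r=d["region"]; v,u=np.nonzero(r)
        P=np.array([onz("wrist",a,b,float(z),cal) for a,b in zip(u[::3],v[::3])])[:,:2]
        c,sz,an=cv2.minAreaRect(P.astype(np.float32))
        print(n,round(d["score"],2),"px",np.round(d["bbox"]).tolist(),"mean",np.round(P.mean(0),1),"rect",np.round(c,1),np.round(sz,1),round(an,1))
save("w_%s.png"%sys.argv[1],cv2.resize(im,(800,600)))
E
python3 wr.py 1 spanner:6 tool_tray:18 key:70 station:55
```

```text
t 3.2667 [511.6  29.5 313.9] yaw 0.23 tilt [-0.003  0.003 -1.   ]
spanner 0.9 px [216.0, 133.0, 26.0, 165.0] mean [536.6  83.5] rect [538.7  85.8] [220.1  37.4] 0.0
tool_tray 0.86 px [86.0, 159.0, 135.0, 181.0] mean [511.4 281. ] rect [502.3 291. ] [254.9 201.8] 4.4
key 0.91 px [117.0, 242.0, 28.0, 33.0] mean [416.6 212.8] rect [414.8 214.8] [30.5 55.4] 70.3
key 0.91 px [328.0, 283.0, 20.0, 42.0] mean [357.3 -64.1] rect [357.4 -65.6] [69.2 22.9] 11.7
key 0.73 px [247.0, 274.0, 8.0, 31.0] mean [374.2  43. ] rect [374.2  42.5] [10.  46.5] 88.9
key 0.61 px [113.0, 282.0, 13.0, 20.0] mean [356.9 227.3] rect [353.5 230.9] [ 7.9 46.9] 42.5
station 0.8 px [363.0, 100.0, 87.0, 120.0] mean [589.8 -92.4] rect [591.5 -93.6] [ 92.1 136.9] 80.8
```

View pics/w_1.png

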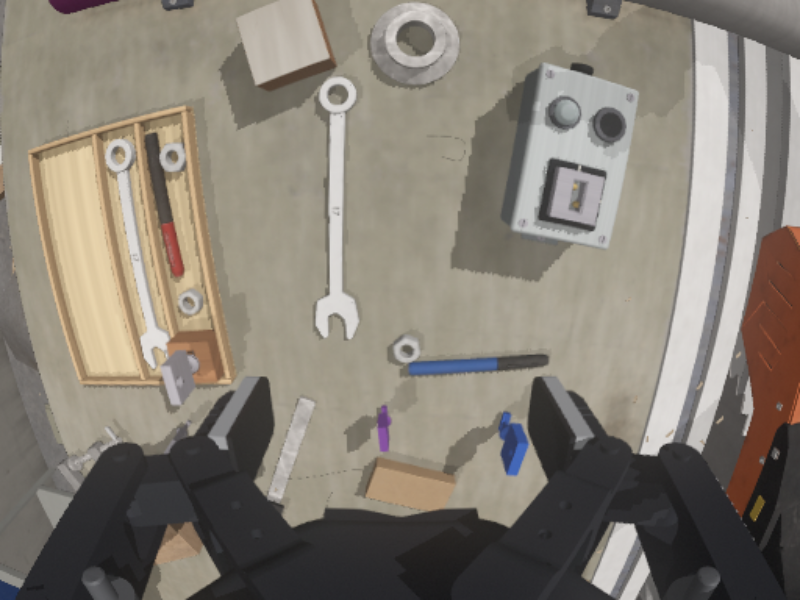

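Wrist view: spanner ring (338,96) and jaw (336,325); lock slot (578,195); lid corners (544,66), (637,90), (607,247), (513,230). Tray rim corners are (31,151), (188,109), (231,381), (83,382), and the grey key is at (180,375).

Run:
```python
from h import *
f=np.load("w_1.npz"); cal={k:f[k] for k in("K","cam_to_world")}
for n,z,pts in [("spanner ring c/top, jaw end",9,[(338,96),(337,76),(336,340),(340,338)]),("shank",6.5,[(337,130),(337,280)]),("lid",55,[(544,66),(637,90),(607,247),(513,230)]),("slot",67,[(578,195)]),("nose",67,[(560,164),(608,172),(599,224),(551,216)]),("tray",18,[(31,151),(188,109),(231,381),(83,382)]),("key bow",68+12,[(180,375)]),("block",36,[(168,334),(213,332),(218,378)]),("nut",11,[(407,348)]),("testp",40,[(238,17),(303,0),(328,65),(255,88)])]:
    print(n,[np.round(onz("wrist",p[0]*.64,p[1]*.64,z,cal)[:2],1).tolist() for p in pts])
```

```text
spanner ring c/top, jaw end [[633.4, 80.1], [650.0, 80.9], [426.1, 86.8], [428.1, 83.1]]
shank [[605.8, 81.3], [480.5, 84.0]]
lid [[654.6, -71.4], [645.8, -147.2], [522.6, -129.0], [533.2, -51.8]]
slot [[562.3, -96.0]]
nose [[583.5, -81.0], [580.6, -118.9], [542.0, -114.6], [546.2, -76.3]]
tray [[617.7, 392.8], [631.4, 205.8], [385.7, 188.3], [370.6, 372.7]]
key bow [[422.9, 206.2]]
block [[439.5, 236.3], [442.8, 190.6], [398.1, 192.8]]
nut [[419.9, 24.1]]
testp [[698.5, 153.7], [706.9, 102.9], [653.6, 83.4], [639.7, 139.0]]
```

move_arm([
  {"tx": 0.23, "ty": 0.67, "tz": -0.9, "ax": 0, "ay": 0, "az": -0.28, "jaw": 0.7},
  {"tx": 0.23, "ty": 0.67, "tz": -0.9, "ax": 0, "ay": 0, "az": 0, "jaw": 0.7},
  {"tx": 0, "ty": 0, "tz": -0.9, "ax": 0, "ay": 0, "az": 0, "jaw": 0.6},
  {"tx": 0, "ty": 0, "tz": -0.9, "ax": 0, "ay": 0, "az": 0, "jaw": 0.6},
  {"tx": 0, "ty": 0, "tz": -0.9, "ax": 0, "ay": 0, "az": 0, "jaw": 0.6},
  {"tx": 0, "ty": 0, "tz": -0.9, "ax": 0, "ay": 0, "az": 0, "jaw": 0.6},
  {"tx": 0, "ty": 0, "tz": 0, "ax": 0, "ay": 0, "az": 0, "jaw": 0.6},
  {"tx": 0, "ty": 0, "tz": 0, "ax": 0, "ay": 0, "az": 0, "jaw": 0.6},
])

```text
time_s: 4.18
tool_pos: [527.2, 71.4, 105.0]
ee_rot: [0.001, 1.0, -0.015, -0.002]
wrist_force: [1.1, 0.2, 0.5]
finger_gap: 51.8
finger_force: 0.0
```

move_arm([
  {"tx": 0.07, "ty": 0.3, "tz": -0.3, "ax": 0, "ay": 0, "az": 0, "jaw": 0.6},
  {"tx": 0, "ty": 0, "tz": -0.45, "ax": 0, "ay": 0, "az": 0, "jaw": 0.6},
  {"tx": 0, "ty": 0, "tz": 0, "ax": 0, "ay": 0, "az": 0, "jaw": 0.6},
  {"tx": 0, "ty": 0, "tz": 0, "ax": 0, "ay": 0, "az": 0, "jaw": 0},
  {"tx": 0, "ty": 0, "tz": 0, "ax": 0, "ay": 0, "az": 0, "jaw": 0},
  {"tx": 0, "ty": 0, "tz": 0, "ax": 0, "ay": 0, "az": 0, "jaw": 0},
  {"tx": 0, "ty": 0, "tz": 0, "ax": 0, "ay": 0, "az": 0, "jaw": 0},
  {"tx": 0, "ty": 0, "tz": 0, "ax": 0, "ay": 0, "az": 0, "jaw": 0},
], newtons=60)

```text
time_s: 4.85
tool_pos: [533.8, 85.3, 79.3]
ee_rot: [-0.0, 1.0, -0.015, 0.003]
wrist_force: [-0.6, 0.1, 6.5]
finger_gap: 0.1
finger_force: 3.7
```

move_arm([
  {"tx": 0, "ty": 0, "tz": 0, "ax": 0, "ay": 0, "az": 0, "jaw": 0.6},
  {"tx": 0, "ty": 0, "tz": 0, "ax": 0, "ay": 0, "az": 0, "jaw": 0.6},
  {"tx": 0, "ty": 0, "tz": 0, "ax": 0, "ay": 0, "az": 0, "jaw": 0.6},
  {"tx": 0, "ty": 0, "tz": 0, "ax": 0, "ay": 0, "az": 0, "jaw": 0.6},
  {"tx": -0.05, "ty": -0.05, "tz": -0.2, "ax": 0, "ay": 0, "az": 0, "jaw": 0.6},
  {"tx": 0, "ty": 0, "tz": 0, "ax": 0, "ay": 0, "az": 0, "jaw": 0.6},
  {"tx": 0, "ty": 0, "tz": 0, "ax": 0, "ay": 0, "az": 0, "jaw": 0.6},
])

```text
time_s: 5.43
tool_pos: [530.8, 83.5, 69.5]
ee_rot: [-0.0, 1.0, -0.014, 0.002]
wrist_force: [-0.3, -0.2, 9.6]
finger_gap: 51.2
finger_force: 5.1
```

```bash
python3 wr.py 2 spanner:6; python3 -c "
from h import *
f=np.load('w_2.npz'); cal={k:f[k] for k in('K','cam_to_world')}; print(bot.get_state()['finger_gap'],proj('wrist',(538.5,83,6),cal)*1.5625)"
```

```text
t 5.4333 [530.8  83.5  69.5] yaw -1.66 tilt [ 0.003  0.    -1.   ]
spanner 0.56 px [253.0, 169.0, 72.0, 322.0] mean [583.2  83.1] rect [563.3  84.3] [ 29.5 175.2] 88.2
50.982641525297346 [400.91787054 375.59748164]
```

View pics/w_2.png

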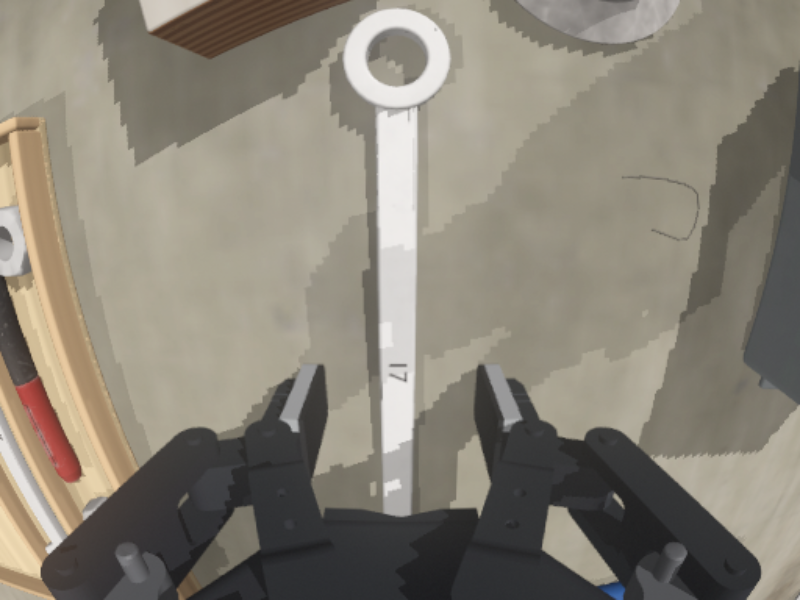

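Fingers straddle the spanner (shank at column 397) and the tips are touching the table, so I'll raise slightly and close.

move_arm([
  {"tx": 0, "ty": 0, "tz": 0.11, "ax": 0, "ay": 0, "az": 0, "jaw": 0.6},
  {"tx": 0, "ty": 0, "tz": 0, "ax": 0, "ay": 0, "az": 0, "jaw": 0.2},
  {"tx": 0, "ty": 0, "tz": 0, "ax": 0, "ay": 0, "az": 0, "jaw": 0},
  {"tx": 0, "ty": 0, "tz": 0, "ax": 0, "ay": 0, "az": 0, "jaw": 0},
  {"tx": 0, "ty": 0, "tz": 0, "ax": 0, "ay": 0, "az": 0, "jaw": 0},
  {"tx": 0, "ty": 0, "tz": 0, "ax": 0, "ay": 0, "az": 0, "jaw": 0},
], newtons=60)

```text
time_s: 6.03
tool_pos: [529.3, 83.3, 72.9]
ee_rot: [0.0, 1.0, -0.014, -0.0]
wrist_force: [-0.8, 0.3, 6.6]
finger_gap: 23.7
finger_force: 58.9
```

move_arm([
  {"tx": 0, "ty": 0, "tz": 0.5, "ax": 0, "ay": 0, "az": 0, "jaw": 0},
  {"tx": 0, "ty": 0, "tz": 1, "ax": 0, "ay": 0, "az": 0, "jaw": 0},
  {"tx": 0, "ty": 0, "tz": 1, "ax": 0, "ay": 0, "az": 0, "jaw": 0},
  {"tx": -0.1, "ty": 0.6, "tz": 0.6, "ax": 0, "ay": 0, "az": 0.3, "jaw": 0},
  {"tx": -0.15, "ty": 0.85, "tz": 0, "ax": 0, "ay": 0, "az": 0.3, "jaw": 0},
  {"tx": -0.15, "ty": 0.85, "tz": 0, "ax": 0, "ay": 0, "az": 0.3, "jaw": 0},
  {"tx": -0.15, "ty": 0.85, "tz": 0, "ax": 0, "ay": 0, "az": 0.3, "jaw": 0},
  {"tx": -0.15, "ty": 0.85, "tz": 0, "ax": 0, "ay": 0, "az": 0, "jaw": 0},
  {"tx": -0.15, "ty": 0.85, "tz": 0, "ax": 0, "ay": 0, "az": 0, "jaw": 0},
  {"tx": -0.15, "ty": 0.85, "tz": 0, "ax": 0, "ay": 0, "az": 0, "jaw": 0},
])

```text
time_s: 6.87
tool_pos: [488.0, 311.5, 194.9]
ee_rot: [0.001, 0.999, 0.038, -0.001]
wrist_force: [1.1, -0.9, -1.0]
finger_gap: 23.6
finger_force: 59.1
```

move_arm([
  {"tx": 0, "ty": 0.3, "tz": 0, "ax": 0, "ay": 0, "az": 0, "jaw": 0},
  {"tx": 0, "ty": 0, "tz": 0, "ax": 0, "ay": 0, "az": 0, "jaw": 0},
  {"tx": 0, "ty": 0, "tz": 0, "ax": 0, "ay": 0, "az": 0, "jaw": 0},
])

```text
time_s: 7.12
tool_pos: [488.2, 323.2, 195.1]
ee_rot: [0.001, 0.999, 0.039, -0.001]
wrist_force: [0.5, -0.2, -1.9]
finger_gap: 24.3
finger_force: 59.1
```

```bash
python3 wr.py 3 spanner:120 tool_tray:18
```

```text
t 7.1167 [488.2 323.2 195.1] yaw 4.48 tilt [-0.002 -0.002 -1.   ]
spanner 0.88 px [255.0, 167.0, 65.0, 326.0] mean [538.3 327.4] rect [516.4 325.5] [191.8  31.5] 4.7
tool_tray 0.63 px [289.0, 160.0, 224.0, 268.0] mean [526.6 294.6] rect [502.  293.4] [253.3 195.4] 5.2
```

View pics/w_3.png

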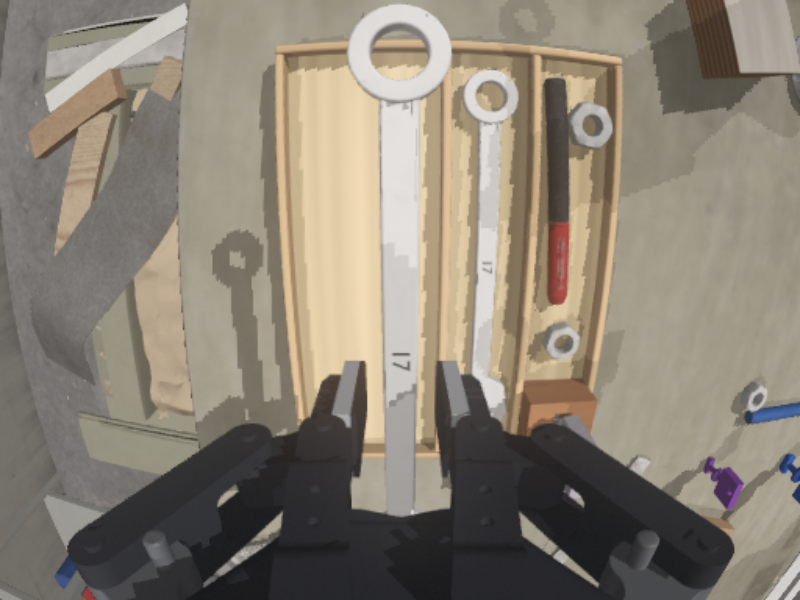

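Wrist view: tray rim corners TL (279,48), TR (620,60), BL (300,452), lane divider top (449,55), divider bottom (437,452), and the spanner is held level above the lane.

Run:
```python
from h import *
f=np.load("w_3.npz"); cal={k:f[k] for k in("K","cam_to_world")}
for n,z,pts in [("tray",18,[(277,48),(621,60),(300,454)]),("in",18,[(287,55),(441,55)]),("in low",18,[(306,446),(435,446)]),("block",36,[(526,382),(594,382),(528,412)]),("ringctr",124,[(400,52)]),("ring end",124,[(400,5)])]:
    print(n,[np.round(onz("wrist",p[0]*.64,p[1]*.64,z,cal)[:2],1).tolist() for p in pts])
```

```text
tray [[618.2, 398.5], [633.4, 210.3], [369.6, 380.7]]
in [[614.2, 392.7], [618.4, 311.8]]
in low [[377.0, 376.4], [384.9, 292.1]]
block [[445.2, 247.2], [446.5, 203.8], [425.0, 241.9]]
ringctr [[595.4, 331.5]]
ring end [[610.6, 332.7]]
```

move_arm([
  {"tx": 0, "ty": 0.5, "tz": -0.3, "ax": 0, "ay": 0, "az": 0, "jaw": 0},
  {"tx": 0, "ty": 0, "tz": -0.7, "ax": 0, "ay": 0, "az": 0, "jaw": 0},
  {"tx": 0, "ty": 0, "tz": -0.7, "ax": 0, "ay": 0, "az": 0, "jaw": 0},
  {"tx": 0, "ty": 0, "tz": -0.6, "ax": 0, "ay": 0, "az": 0, "jaw": 0},
  {"tx": 0, "ty": 0, "tz": -0.3, "ax": 0, "ay": 0, "az": 0, "jaw": 0},
  {"tx": 0, "ty": 0, "tz": 0, "ax": 0, "ay": 0, "az": 0, "jaw": 0},
  {"tx": 0, "ty": 0, "tz": 0, "ax": 0, "ay": 0, "az": 0, "jaw": 0},
])

```text
time_s: 7.85
tool_pos: [489.7, 341.9, 92.2]
ee_rot: [0.001, 0.999, 0.037, -0.0]
wrist_force: [0.8, 0.4, -1.2]
finger_gap: 24.2
finger_force: 59.2
```

move_arm([
  {"tx": 0, "ty": 0, "tz": -0.2, "ax": 0, "ay": 0, "az": 0, "jaw": 0},
  {"tx": 0, "ty": 0, "tz": -0.1, "ax": 0, "ay": 0, "az": 0, "jaw": 0},
  {"tx": 0, "ty": 0, "tz": 0, "ax": 0, "ay": 0, "az": 0, "jaw": 0},
  {"tx": 0, "ty": 0, "tz": 0, "ax": 0, "ay": 0, "az": 0, "jaw": 0},
])

```text
time_s: 8.18
tool_pos: [489.5, 343.4, 81.0]
ee_rot: [-0.0, 0.999, 0.038, 0.0]
wrist_force: [-0.3, -0.9, -1.6]
finger_gap: 24.1
finger_force: 59.2
```

move_arm([
  {"tx": 0, "ty": 0, "tz": -0.05, "ax": 0, "ay": 0, "az": 0, "jaw": 0},
  {"tx": 0, "ty": 0, "tz": 0, "ax": 0, "ay": 0, "az": 0, "jaw": 0},
  {"tx": 0, "ty": 0, "tz": 0, "ax": 0, "ay": 0, "az": 0, "jaw": 0.48},
  {"tx": 0, "ty": 0, "tz": 0, "ax": 0, "ay": 0, "az": 0, "jaw": 0.48},
  {"tx": 0, "ty": 0, "tz": 0, "ax": 0, "ay": 0, "az": 0, "jaw": 0.48},
  {"tx": 0, "ty": 0, "tz": 0, "ax": 0, "ay": 0, "az": 0, "jaw": 0.48},
])

```text
time_s: 8.68
tool_pos: [489.4, 343.4, 78.8]
ee_rot: [-0.0, 0.999, 0.038, 0.0]
wrist_force: [0.4, 0.3, 0.4]
finger_gap: 40.8
finger_force: 0.0
```

move_arm([
  {"tx": 0, "ty": 0, "tz": 0.4, "ax": 0, "ay": 0, "az": 0, "jaw": 0.48},
  {"tx": 0, "ty": 0, "tz": 1, "ax": 0, "ay": 0, "az": 0, "jaw": 0.48},
  {"tx": 0, "ty": 0, "tz": 1, "ax": 0, "ay": 0, "az": 0, "jaw": 0.48},
  {"tx": -0.2, "ty": -0.7, "tz": 0.6, "ax": 0, "ay": 0, "az": 1, "jaw": 0.48},
  {"tx": -0.2, "ty": -0.6, "tz": 0, "ax": 0, "ay": 0, "az": 1, "jaw": 0.48},
  {"tx": 0, "ty": 0, "tz": 0, "ax": 0, "ay": 0, "az": -1, "jaw": 0.6},
  {"tx": 0, "ty": 0, "tz": 0, "ax": 0, "ay": 0, "az": -1, "jaw": 0.6},
  {"tx": 0, "ty": 0, "tz": 0, "ax": 0, "ay": 0, "az": 0, "jaw": 0.6},
])

```text
time_s: 9.35
tool_pos: [473.6, 290.7, 200.2]
ee_rot: [0.0, 0.999, 0.037, 0.001]
wrist_force: [0.1, -0.1, -0.4]
finger_gap: 51.0
finger_force: 0.0
```

```bash
python3 wr.py 4 spanner:14 tool_tray:18 key:80
```

```text
t 9.35 [473.6 290.7 200.2] yaw 4.22 tilt [ 0.002  0.    -1.   ]
spanner 0.62 px [201.0, 144.0, 49.0, 231.0] mean [512.6 343.8] rect [500.9 344.7] [219.2  36. ] 5.8
tool_tray 0.76 px [254.0, 143.0, 222.0, 273.0] mean [518.5 292.6] rect [501.3 294.5] [255.1 194.9] 4.9
tool_tray 0.35 px [202.0, 146.0, 47.0, 236.0] mean [512.2 342.9] rect [501.1 344.1] [216.9  35.8] 5.8
key 0.77 px [279.0, 318.0, 18.0, 22.0] mean [377.7 265. ] rect [379.2 264.6] [24.6 15.3] 2.7
key 0.7 px [446.0, 298.0, 26.0, 37.0] mean [390.3  96.1] rect [391.3  98.2] [60.3 19.3] 53.5
key 0.64 px [500.0, 303.0, 23.0, 40.0] mean [374.4  -2.3] rect [373.1  -7.2] [103.5  24.9] 50.1
```

View pics/w_4.png

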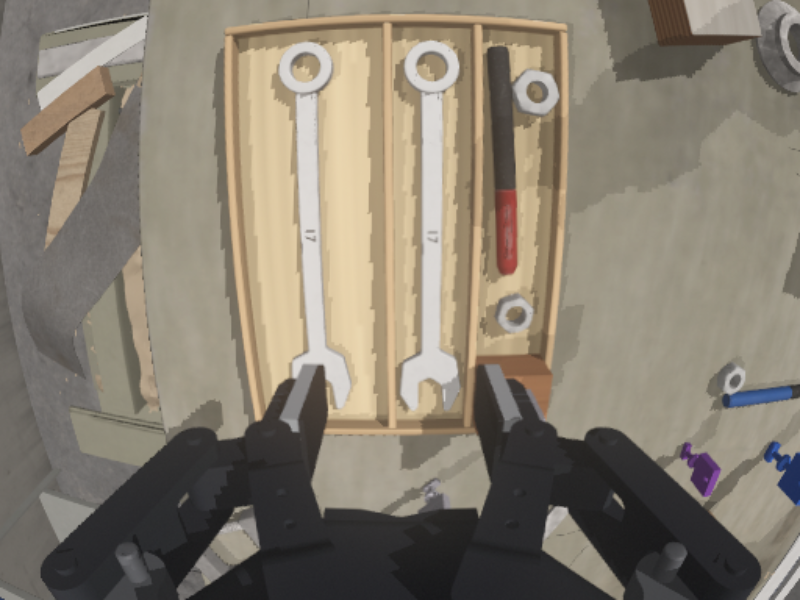

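Spanner lies flat in the lane, jaw down-image like its mate. Now I'll move back to look at the key (block at px (515,385), key hidden by the right finger).

move_arm([
  {"tx": -0.8, "ty": -0.55, "tz": 0.2, "ax": 0, "ay": 0, "az": 0, "jaw": 0.6},
  {"tx": -0.8, "ty": -0.55, "tz": 0, "ax": 0, "ay": 0, "az": 0, "jaw": 0.6},
  {"tx": -0.6, "ty": -0.55, "tz": 0, "ax": 0, "ay": 0, "az": 0, "jaw": 0.6},
  {"tx": 0, "ty": 0, "tz": 0, "ax": 0, "ay": 0, "az": 0, "jaw": 0.6},
  {"tx": 0, "ty": 0, "tz": 0, "ax": 0, "ay": 0, "az": 0, "jaw": 0.6},
])

```text
time_s: 9.97
tool_pos: [383.5, 223.8, 205.8]
ee_rot: [0.001, 0.999, 0.039, -0.001]
wrist_force: [1.0, -0.2, 0.2]
finger_gap: 51.2
finger_force: 0.0
```

```bash
python3 wr.py 5 tool_tray:18 key:80 station:55
```

```text
t 9.9667 [383.5 223.8 205.8] yaw 4.43 tilt [-0.001 -0.003 -1.   ]
tool_tray 0.9 px [195.0, 94.0, 208.0, 184.0] mean [464.1 284.3] rect [468.2 291.5] [186.5 191.6] 4.3
key 0.98 px [494.0, 246.0, 34.0, 43.0] mean [357.2 -21.7] rect [359.5 -22.3] [82.2 31.3] 62.0
key 0.74 px [424.0, 231.0, 28.0, 40.0] mean [370.8  81. ] rect [372.   81.2] [43.9 20.1] 51.3
key 0.7 px [215.0, 248.0, 17.0, 34.0] mean [351.  250.2] rect [349.8 249.9] [10.5 28.3] 81.7
key 0.66 px [267.0, 166.0, 23.0, 51.0] mean [415.4 218.9] rect [415.  218.9] [39.3 12.6] 10.6
station 0.73 px [474.0, 183.0, 76.0, 14.0] mean [412.1  14.7] rect [412.8   9.6] [ 11.3 105.6] 3.2
station 0.68 px [506.0, 57.0, 8.0, 74.0] mean [540.5  -7.5] rect [543.9  -6. ] [73.5 12.3] 3.1
station 0.58 px [140.0, 86.0, 36.0, 169.0] mean [458.7 321.7] rect [468.2 320.3] [136.  31.] 1.7
```

View pics/w_5.png

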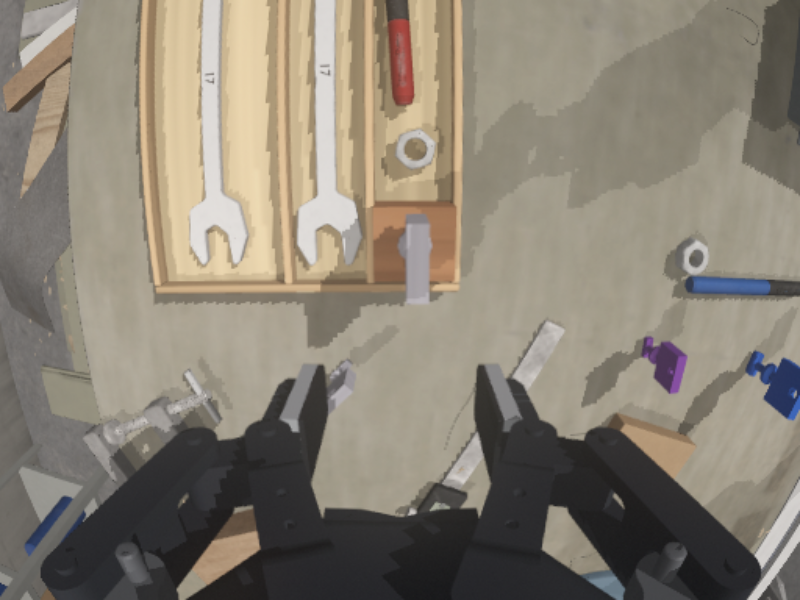

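Run:
```python
from h import *
f=np.load("w_5.npz"); cal={k:f[k] for k in("K","cam_to_world")}
print(cal["cam_to_world"][:3,3])
for n,z,pts in [("bowtop",80,[(417,224),(417,303),(406,303),(430,303),(406,226),(428,226)]),("bow foot +x",48,[(417,215)]),("block",36,[(372,203),(456,204)]),("collar",42,[(415,247)]),("tray rim",18,[(155,290),(459,290)])]:
    print(n,[np.round(onz("wrist",p[0]*.64,p[1]*.64,z,cal)[:2],1).tolist() for p in pts])
```

```text
[460.73268601 230.07424314 275.20875812]
bowtop [[430.2, 219.9], [394.9, 216.8], [394.6, 221.7], [395.4, 211.1], [428.9, 224.5], [429.7, 215.2]]
bow foot +x [[429.6, 218.6]]
block [[432.5, 241.7], [435.5, 198.3]]
collar [[412.2, 217.9]]
tray rim [[369.6, 379.2], [383.8, 188.9]]
```

Bow top face spans (417,224)–(417,303), centred on (412.5,218.3) and 35 mm long as specified, and it matches the block. Descending on it.

move_arm([
  {"tx": 0.36, "ty": -0.07, "tz": -0.2, "ax": 0, "ay": 0, "az": 0, "jaw": 0.5},
  {"tx": 0.36, "ty": -0.06, "tz": -0.4, "ax": 0, "ay": 0, "az": 0, "jaw": 0.5},
  {"tx": 0, "ty": 0, "tz": -0.6, "ax": 0, "ay": 0, "az": 0, "jaw": 0.5},
  {"tx": 0, "ty": 0, "tz": -0.5, "ax": 0, "ay": 0, "az": 0, "jaw": 0.5},
  {"tx": 0, "ty": 0, "tz": 0, "ax": 0, "ay": 0, "az": 0, "jaw": 0.5},
  {"tx": 0, "ty": 0, "tz": 0, "ax": 0, "ay": 0, "az": 0, "jaw": 0.5},
])

```text
time_s: 10.67
tool_pos: [413.9, 220.7, 137.8]
ee_rot: [-0.0, 0.999, 0.038, -0.001]
wrist_force: [-0.1, -0.0, -0.6]
finger_gap: 43.1
finger_force: 0.0
```

move_arm([
  {"tx": -0.03, "ty": -0.05, "tz": -0.3, "ax": 0, "ay": 0, "az": 0, "jaw": 0.4},
  {"tx": 0, "ty": 0, "tz": -0.12, "ax": 0, "ay": 0, "az": 0, "jaw": 0.3},
  {"tx": 0, "ty": 0, "tz": 0, "ax": 0, "ay": 0, "az": 0, "jaw": 0.2},
  {"tx": 0, "ty": 0, "tz": 0, "ax": 0, "ay": 0, "az": 0, "jaw": 0.1},
  {"tx": 0, "ty": 0, "tz": 0, "ax": 0, "ay": 0, "az": 0, "jaw": 0.05},
  {"tx": 0, "ty": 0, "tz": 0, "ax": 0, "ay": 0, "az": 0, "jaw": 0},
  {"tx": 0, "ty": 0, "tz": 0, "ax": 0, "ay": 0, "az": 0, "jaw": 0},
], newtons=25)

```text
time_s: 11.25
tool_pos: [413.1, 218.1, 122.1]
ee_rot: [-0.0, 0.999, 0.038, 0.0]
wrist_force: [-0.0, -0.4, -1.2]
finger_gap: 9.8
finger_force: 25.9
```

move_arm([
  {"tx": 0, "ty": 0, "tz": 0.2, "ax": 0, "ay": 0, "az": 0, "jaw": 0},
  {"tx": 0, "ty": 0, "tz": 0.5, "ax": 0, "ay": 0, "az": 0, "jaw": 0},
  {"tx": 0, "ty": 0, "tz": 1, "ax": 0, "ay": 0, "az": 0, "jaw": 0},
  {"tx": 0.1, "ty": -0.5, "tz": 1, "ax": 0, "ay": 0, "az": 0, "jaw": 0},
  {"tx": 0.24, "ty": -0.86, "tz": 0, "ax": 0, "ay": 0, "az": -0.4, "jaw": 0},
  {"tx": 0.24, "ty": -0.86, "tz": 0, "ax": 0, "ay": 0, "az": -0.4, "jaw": 0},
  {"tx": 0.24, "ty": -0.86, "tz": 0, "ax": 0, "ay": 0, "az": -0.4, "jaw": 0},
  {"tx": 0.24, "ty": -0.86, "tz": 0, "ax": 0, "ay": 0, "az": -0.4, "jaw": 0},
  {"tx": 0.24, "ty": -0.86, "tz": 0, "ax": 0, "ay": 0, "az": -0.4, "jaw": 0},
  {"tx": 0.24, "ty": -0.86, "tz": 0, "ax": 0, "ay": 0, "az": -0.4, "jaw": 0},
], newtons=80)

```text
time_s: 12.08
tool_pos: [474.3, -8.5, 227.8]
ee_rot: [0.0, 0.998, -0.067, 0.001]
wrist_force: [1.1, 0.4, -1.2]
finger_gap: 8.8
finger_force: 80.2
```

move_arm([
  {"tx": 0.24, "ty": -0.86, "tz": 0, "ax": 0, "ay": 0, "az": 0, "jaw": 0},
  {"tx": 0.24, "ty": -0.86, "tz": 0, "ax": 0, "ay": 0, "az": 0, "jaw": 0},
  {"tx": 0, "ty": 0, "tz": 0, "ax": 0, "ay": 0, "az": 0, "jaw": 0},
  {"tx": 0, "ty": 0, "tz": 0, "ax": 0, "ay": 0, "az": 0, "jaw": 0},
])

```text
time_s: 12.42
tool_pos: [493.6, -78.7, 227.4]
ee_rot: [0.0, 0.998, -0.07, 0.0]
wrist_force: [0.4, 1.8, -0.5]
finger_gap: 8.8
finger_force: 80.2
```

```bash
python3 wr.py 6 station:55 key:80; python3 -c "
from h import *
s=bot.get_state(); print(np.round(s['q'],2),s['finger_gap'],s['finger_force'])"
```

```text
t 12.4167 [493.6 -78.7 227.4] yaw -8.0 tilt [ 0.001 -0.    -1.   ]
station 0.56 px [266.0, 77.0, 102.0, 154.0] mean [588.  -99.6] rect [ 588.6 -100. ] [ 81.9 128.4] 81.3
key 0.93 px [257.0, 257.0, 29.0, 97.0] mean [441.3 -71.6] rect [437.4 -70.1] [ 21.7 101.8] 79.8
key 0.49 px [50.0, 324.0, 13.0, 23.0] mean [365.3 194.6] rect [367.1 193.2] [ 9.3 55.6] 40.6
[ 0.55  0.23 -0.53  2.01  0.14  0.94 -1.76] 8.820416725139296 80.23109048372135
```

Run:
```python
from h import *
f=np.load("w_6.npz"); cal={k:f[k] for k in("K","cam_to_world")}
p=proj("wrist",(562.3,-96,67),cal); print(p)
u,v=int(p[0]),int(p[1]); u0,v0=u-60,max(v-60,0); print(u0,v0)
c=f["im"][v0:v0+120,u0:u0+120]; save("n.png",cv2.resize(c,(600,600),interpolation=2))
```

```text
[265.78442653 105.80224486]
205 45
```

View pics/n.png

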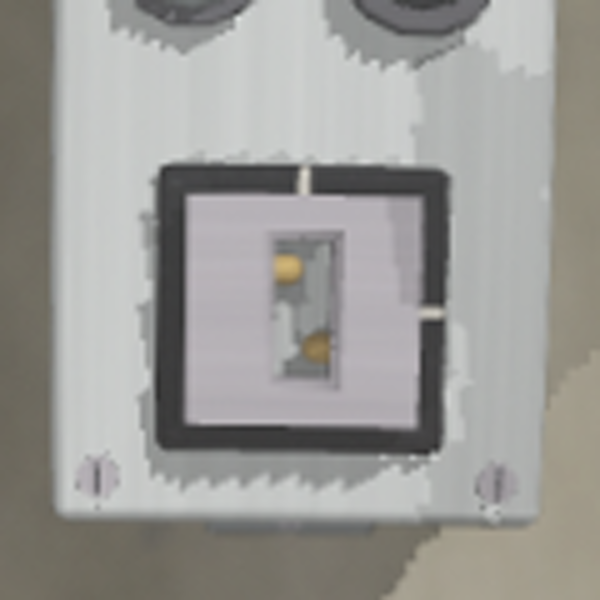

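Slot outline at crop (268–345, 231–389), centre (306,310) = image px (266,106.6). The pins stand at (287,268) and (320,348).

Run:
```python
from h import *
f=np.load("w_6.npz"); cal={k:f[k] for k in("K","cam_to_world")}
q=lambda p,z:onz("wrist",205+p[0]/5-.4,45+p[1]/5-.4,z,cal)[:2]
n=[q(p,67) for p in [(187,195),(422,196),(417,428),(184,424)]]; print(np.round(n,1),np.mean(n,0))
s=[q(p,67) for p in [(268,231),(345,231),(339,389),(270,381)]]; print(np.round(s,1),np.mean(s,0), q((306,309),67))
d=(n[0]+n[1]-n[2]-n[3]); print(np.degrees(np.arctan2(d[1],d[0])), np.linalg.norm(d)/2); d=(n[0]+n[3]-n[2]-n[1]); print(np.degrees(np.arctan2(d[1],d[0]))-90,np.linalg.norm(d)/2)
print(proj("wrist",(588.6-26.6*.9885,-100+26.6*.1513,67),cal))
```

```text
[[ 581.9  -80.5]
 [ 577.  -115.9]
 [ 541.2 -110.6]
 [ 546.8  -74.9]] [561.71772212 -95.44857917]
[[ 574.6  -91.9]
 [ 573.  -103.5]
 [ 548.8  -99.3]
 [ 551.5  -89. ]] [561.99519676 -95.90447907] [561.83966123 -95.94915427]
-8.769376758300075 35.862098888772366
-8.309356840476468 35.942816696456866
[265.75153567 105.79892669]
```

Keyway at (561.9,-95.8), yaw -8.6°. Joint 7 (-1.76) cannot go another -90°, so I'll flip the tool half a turn first (the key is symmetric) and re-check the box from the other side.

move_arm([
  {"tx": 0.115, "ty": -0.02, "tz": 0, "ax": 0, "ay": 0, "az": 1, "jaw": 0},
  {"tx": 0.115, "ty": -0.02, "tz": 0, "ax": 0, "ay": 0, "az": 1, "jaw": 0},
  {"tx": 0.115, "ty": -0.02, "tz": 0, "ax": 0, "ay": 0, "az": 1, "jaw": 0},
  {"tx": 0.115, "ty": -0.02, "tz": 0, "ax": 0, "ay": 0, "az": 1, "jaw": 0},
  {"tx": 0.115, "ty": -0.02, "tz": 0, "ax": 0, "ay": 0, "az": 1, "jaw": 0},
  {"tx": 0.115, "ty": -0.02, "tz": 0, "ax": 0, "ay": 0, "az": 1, "jaw": 0},
  {"tx": 0.115, "ty": -0.02, "tz": 0, "ax": 0, "ay": 0, "az": 1, "jaw": 0},
  {"tx": 0.115, "ty": -0.02, "tz": 0, "ax": 0, "ay": 0, "az": 1, "jaw": 0},
  {"tx": 0.115, "ty": -0.02, "tz": 0, "ax": 0, "ay": 0, "az": 1, "jaw": 0},
  {"tx": 0.115, "ty": -0.02, "tz": 0, "ax": 0, "ay": 0, "az": 1, "jaw": 0},
])

```text
time_s: 13.4
tool_pos: [539.3, -81.3, 227.1]
ee_rot: [-0.0, 0.931, 0.365, 0.0]
wrist_force: [0.1, 0.2, -1.3]
finger_gap: 8.7
finger_force: 80.2
```

move_arm([
  {"tx": 0.115, "ty": -0.02, "tz": 0, "ax": 0, "ay": 0, "az": 1, "jaw": 0},
  {"tx": 0.115, "ty": -0.02, "tz": 0, "ax": 0, "ay": 0, "az": 1, "jaw": 0},
  {"tx": 0.115, "ty": -0.02, "tz": 0, "ax": 0, "ay": 0, "az": 1, "jaw": 0},
  {"tx": 0.115, "ty": -0.02, "tz": 0, "ax": 0, "ay": 0, "az": 1, "jaw": 0},
  {"tx": 0.115, "ty": -0.02, "tz": 0, "ax": 0, "ay": 0, "az": 1, "jaw": 0},
  {"tx": 0.115, "ty": -0.02, "tz": 0, "ax": 0, "ay": 0, "az": 1, "jaw": 0},
  {"tx": 0.115, "ty": -0.02, "tz": 0, "ax": 0, "ay": 0, "az": 1, "jaw": 0},
  {"tx": 0.115, "ty": -0.02, "tz": 0, "ax": 0, "ay": 0, "az": 1, "jaw": 0},
  {"tx": 0.115, "ty": -0.02, "tz": 0, "ax": 0, "ay": 0, "az": 1, "jaw": 0},
  {"tx": 0.115, "ty": -0.02, "tz": 0, "ax": 0, "ay": 0, "az": 1, "jaw": 0},
])

```text
time_s: 14.23
tool_pos: [585.3, -89.3, 227.2]
ee_rot: [-0.0, 0.689, 0.724, 0.0]
wrist_force: [0.2, 0.5, -0.8]
finger_gap: 8.5
finger_force: 80.2
```

move_arm([
  {"tx": 0.115, "ty": -0.02, "tz": 0, "ax": 0, "ay": 0, "az": 1, "jaw": 0},
  {"tx": 0.115, "ty": -0.02, "tz": 0, "ax": 0, "ay": 0, "az": 1, "jaw": 0},
  {"tx": 0.115, "ty": -0.02, "tz": 0, "ax": 0, "ay": 0, "az": 1, "jaw": 0},
  {"tx": 0.115, "ty": -0.02, "tz": 0, "ax": 0, "ay": 0, "az": 1, "jaw": 0},
  {"tx": 0.115, "ty": -0.02, "tz": 0, "ax": 0, "ay": 0, "az": 1, "jaw": 0},
  {"tx": 0.115, "ty": -0.02, "tz": 0, "ax": 0, "ay": 0, "az": 1, "jaw": 0},
  {"tx": 0.115, "ty": -0.02, "tz": 0, "ax": 0, "ay": 0, "az": 1, "jaw": 0},
  {"tx": 0.115, "ty": -0.02, "tz": 0, "ax": 0, "ay": 0, "az": 1, "jaw": 0},
  {"tx": 0.115, "ty": -0.02, "tz": 0, "ax": 0, "ay": 0, "az": 1, "jaw": 0},
  {"tx": 0.115, "ty": -0.02, "tz": 0, "ax": 0, "ay": 0, "az": 1, "jaw": 0},
])

```text
time_s: 15.07
tool_pos: [631.4, -97.4, 227.3]
ee_rot: [-0.0, 0.319, 0.948, 0.0]
wrist_force: [0.2, 0.6, -1.4]
finger_gap: 8.9
finger_force: 80.2
```

move_arm([
  {"tx": 0.115, "ty": -0.02, "tz": 0, "ax": 0, "ay": 0, "az": 1, "jaw": 0},
  {"tx": 0.115, "ty": -0.02, "tz": 0, "ax": 0, "ay": 0, "az": 1, "jaw": 0},
  {"tx": 0.115, "ty": -0.02, "tz": 0, "ax": 0, "ay": 0, "az": 1, "jaw": 0},
  {"tx": 0.115, "ty": -0.02, "tz": 0, "ax": 0, "ay": 0, "az": 1, "jaw": 0},
  {"tx": 0.115, "ty": -0.02, "tz": 0, "ax": 0, "ay": 0, "az": 1, "jaw": 0},
  {"tx": 0, "ty": 0, "tz": 0, "ax": 0, "ay": 0, "az": 0.9, "jaw": 0},
  {"tx": 0, "ty": 0, "tz": 0, "ax": 0, "ay": 0, "az": 0, "jaw": 0},
  {"tx": 0, "ty": 0, "tz": 0, "ax": 0, "ay": 0, "az": 0, "jaw": 0},
])

```text
time_s: 15.73
tool_pos: [654.2, -101.9, 227.0]
ee_rot: [-0.0, 0.071, 0.997, 0.0]
wrist_force: [-0.4, -0.6, -0.1]
finger_gap: 9.0
finger_force: 80.2
```

```bash
python3 wr.py 7 station:55 ; python3 -c "
from h import *
s=bot.get_state(); print(np.round(s['q'],2),s['finger_gap'],s['finger_force'],np.round(s['wrist_force'],1))"
```

```text
t 15.7333 [ 654.2 -101.9  227. ] yaw 171.89 tilt [-0.     0.001 -1.   ]
station 0.94 px [248.0, 117.0, 102.0, 162.0] mean [588.1 -99.2] rect [ 591.1 -100. ] [ 81.2 132.1] 81.0
[ 0.8   0.71 -1.    1.59  0.63  1.2   1.09] 8.62139289901424 80.23918731651065 [-0.1 -0.7 -0.3]
```

Run:
```python
from h import *
def rect(n,half=30):
    f=np.load(n); cal={k:f[k] for k in("K","cam_to_world")}
    a=np.radians(-8.6); g=np.arange(-half,half,.25); X,Y=np.meshgrid(g,g)
    P=np.stack([561.9+X*np.cos(a)-Y*np.sin(a),-95.8+X*np.sin(a)+Y*np.cos(a),0*X+67],-1)
    uv=np.array([proj("wrist",p,cal) for p in P.reshape(-1,3)]).reshape(*X.shape,2).astype(np.float32)
    return cv2.cvtColor(cv2.remap(f["im"],uv[...,0],uv[...,1],cv2.INTER_LINEAR),cv2.COLOR_RGB2GRAY)
A=rect("w_6.npz",30); B=rect("w_7.npz",30)
T=A[36:-36,36:-36]; m=cv2.matchTemplate(B,T,cv2.TM_CCOEFF_NORMED); _,v,_,l=cv2.minMaxLoc(m)
print("B minus A shift mm (station x,y):",(l[0]-36)*.25,(l[1]-36)*.25,v)
for n,im in(("A",A),("B",B)):
    # nose: bright square in dark frame, thresholds along axis profiles
    px=np.median(im[60:90],0) ; py=np.median(im[:,60:90],1)
    g=np.arange(-30,30,.25)
    nose=(im>115).astype(np.uint8); print(n,int(im[70:170:50,70:170:50].mean()))
    k,lab,st,c=cv2.connectedComponentsWithStats(nose); 
    for i in range(1,k):
        if 8000<st[i,4]<30000: print(n,"comp",np.round(st[i,:2]*.25-30,2),st[i,2:4]*.25,np.round(c[i]*.25-30,2))
```

```text
B minus A shift mm (station x,y): 0.0 0.0 0.9899559617042542
A 168
B 167
```

move_arm([
  {"tx": -0.775, "ty": 0.05, "tz": 0, "ax": 0, "ay": 0, "az": -0.1, "jaw": 0},
  {"tx": -0.775, "ty": 0.05, "tz": -0.2, "ax": 0, "ay": 0, "az": 0, "jaw": 0},
  {"tx": -0.775, "ty": 0.05, "tz": -0.4, "ax": 0, "ay": 0, "az": 0, "jaw": 0},
  {"tx": 0, "ty": 0, "tz": -0.4, "ax": 0, "ay": 0, "az": 0, "jaw": 0},
  {"tx": 0, "ty": 0, "tz": 0, "ax": 0, "ay": 0, "az": 0, "jaw": 0},
  {"tx": 0, "ty": 0, "tz": 0, "ax": 0, "ay": 0, "az": 0, "jaw": 0},
])

```text
time_s: 16.33
tool_pos: [561.1, -97.9, 186.6]
ee_rot: [-0.0, 0.076, 0.997, -0.0]
wrist_force: [0.4, 0.1, 0.4]
finger_gap: 8.9
finger_force: 80.2
```

move_arm([
  {"tx": 0, "ty": 0.055, "tz": -0.1, "ax": 0, "ay": 0, "az": 0, "jaw": 0},
  {"tx": 0, "ty": 0, "tz": -0.1, "ax": 0, "ay": 0, "az": 0, "jaw": 0},
  {"tx": 0, "ty": 0, "tz": 0, "ax": 0, "ay": 0, "az": 0, "jaw": 0},
  {"tx": 0, "ty": 0, "tz": 0, "ax": 0, "ay": 0, "az": 0, "jaw": 0},
])

```text
time_s: 16.67
tool_pos: [562.3, -95.3, 179.2]
ee_rot: [0.0, 0.075, 0.997, 0.0]
wrist_force: [-0.3, -0.4, -0.1]
finger_gap: 8.5
finger_force: 80.2
```

```bash
python3 -c "
from h import *
s=bot.get_state(); print(np.round(s['tool_pos'],1),np.round(s['wrist_force'],1))
a=vision.grab_frame('side');b=vision.grab_frame('scene'); np.savez('s8.npz',side=a,scene=b)
for c in ['side','scene']:
  print(c,proj(c,(561.9,-95.8,67)))
  for d in vision.cut_out(c,'key')[:5]: print(c,round(d['score'],2),np.round(d['bbox'],1).tolist())
"
```

```text
[562.3 -95.3 179.2] [-0.3 -0.4 -0.1]
side [321.3830663  262.23306071]
side 0.69 [191.2, 248.2, 11.9, 18.1]
side 0.69 [191.9, 291.9, 23.8, 32.9]
side 0.67 [165.8, 193.7, 10.3, 19.6]
side 0.52 [323.9, 246.4, 27.1, 31.6]
scene [305.02599378 135.78252764]
scene 0.7 [328.8, 219.1, 13.0, 16.2]
scene 0.6 [369.4, 192.1, 14.1, 23.3]
```

move_arm([
  {"tx": -0.02, "ty": -0.01, "tz": -0.05, "ax": 0, "ay": 0, "az": 0, "jaw": 0},
  {"tx": 0, "ty": 0, "tz": -0.05, "ax": 0, "ay": 0, "az": 0, "jaw": 0},
  {"tx": 0, "ty": 0, "tz": -0.02, "ax": 0, "ay": 0, "az": 0, "jaw": 0},
  {"tx": 0, "ty": 0, "tz": 0, "ax": 0, "ay": 0, "az": 0, "jaw": 0},
])

```text
time_s: 17.2
tool_pos: [560.9, -96.1, 174.1]
ee_rot: [0.0, 0.075, 0.997, 0.0]
wrist_force: [0.7, -0.7, -0.4]
finger_gap: 8.5
finger_force: 80.2
```

move_arm([
  {"tx": 0.01, "ty": 0.01, "tz": -0.05, "ax": 0, "ay": 0, "az": 0, "jaw": 0},
  {"tx": 0, "ty": 0, "tz": 0, "ax": 0, "ay": 0, "az": 0, "jaw": 0},
  {"tx": 0, "ty": 0, "tz": 0, "ax": 0, "ay": 0, "az": 0, "jaw": 0},
])

```text
time_s: 17.45
tool_pos: [561.6, -96.2, 172.3]
ee_rot: [0.001, 0.076, 0.997, -0.0]
wrist_force: [1.3, -1.3, 0.6]
finger_gap: 9.0
finger_force: 80.6
```

move_arm([
  {"tx": 0, "ty": 0.0, "tz": -0.05, "ax": 0, "ay": 0, "az": 0, "jaw": 0},
  {"tx": 0, "ty": 0, "tz": 0, "ax": 0, "ay": 0, "az": 0, "jaw": 0},
  {"tx": 0, "ty": 0, "tz": -0.03, "ax": 0, "ay": 0, "az": 0, "jaw": 0},
  {"tx": 0, "ty": 0, "tz": 0, "ax": 0, "ay": 0, "az": 0, "jaw": 0},
])

```text
time_s: 17.78
tool_pos: [561.9, -96.1, 170.6]
ee_rot: [0.001, 0.076, 0.997, -0.001]
wrist_force: [-1.6, -1.9, 8.4]
finger_gap: 9.0
finger_force: 81.9
```

Pressing on the pins at about 8 N; now rocking across the slot.

move_arm([
  {"tx": 0.01, "ty": 0.075, "tz": 0, "ax": 0, "ay": 0, "az": 0, "jaw": 0},
  {"tx": 0, "ty": 0, "tz": 0, "ax": 0, "ay": 0, "az": 0, "jaw": 0},
  {"tx": -0.01, "ty": -0.075, "tz": 0, "ax": 0, "ay": 0, "az": 0, "jaw": 0},
  {"tx": -0.01, "ty": -0.075, "tz": 0, "ax": 0, "ay": 0, "az": 0, "jaw": 0},
  {"tx": 0, "ty": 0, "tz": 0, "ax": 0, "ay": 0, "az": 0, "jaw": 0},
  {"tx": 0.01, "ty": 0.075, "tz": 0, "ax": 0, "ay": 0, "az": 0, "jaw": 0},
  {"tx": 0, "ty": 0, "tz": 0, "ax": 0, "ay": 0, "az": 0, "jaw": 0},
])

```text
time_s: 18.37
tool_pos: [561.8, -95.3, 169.6]
ee_rot: [0.001, 0.075, 0.997, -0.0]
wrist_force: [0.9, -0.7, 5.3]
finger_gap: 8.6
finger_force: 81.2
```

Progress of 1 mm and the force has dropped. Press a little more and rock again.

move_arm([
  {"tx": 0, "ty": 0, "tz": -0.03, "ax": 0, "ay": 0, "az": 0, "jaw": 0},
  {"tx": 0.01, "ty": 0.08, "tz": 0, "ax": 0, "ay": 0, "az": 0, "jaw": 0},
  {"tx": 0, "ty": 0, "tz": 0, "ax": 0, "ay": 0, "az": 0, "jaw": 0},
  {"tx": -0.01, "ty": -0.085, "tz": 0, "ax": 0, "ay": 0, "az": 0, "jaw": 0},
  {"tx": -0.01, "ty": -0.085, "tz": 0, "ax": 0, "ay": 0, "az": 0, "jaw": 0},
  {"tx": 0, "ty": 0, "tz": 0, "ax": 0, "ay": 0, "az": 0, "jaw": 0},
  {"tx": 0.01, "ty": 0.08, "tz": 0, "ax": 0, "ay": 0, "az": 0, "jaw": 0},
  {"tx": 0, "ty": 0, "tz": 0, "ax": 0, "ay": 0, "az": 0, "jaw": 0},
])

```text
time_s: 19.03
tool_pos: [561.7, -95.5, 167.7]
ee_rot: [0.001, 0.075, 0.997, 0.0]
wrist_force: [3.2, 0.5, 2.7]
finger_gap: 8.7
finger_force: 80.6
```

move_arm([
  {"tx": 0, "ty": 0, "tz": -0.05, "ax": 0, "ay": 0, "az": 0, "jaw": 0},
  {"tx": 0, "ty": 0, "tz": -0.03, "ax": 0, "ay": 0, "az": 0, "jaw": 0},
  {"tx": 0, "ty": 0, "tz": 0, "ax": 0, "ay": 0, "az": 0, "jaw": 0},
  {"tx": 0, "ty": 0, "tz": 0, "ax": 0, "ay": 0, "az": 0, "jaw": 0},
])

```text
time_s: 19.37
tool_pos: [561.7, -95.3, 164.3]
ee_rot: [0.001, 0.075, 0.997, 0.001]
wrist_force: [4.9, 2.4, 1.2]
finger_gap: 9.2
finger_force: 80.6
```

Past the pins. Continuing, easing the side load.

move_arm([
  {"tx": 0.02, "ty": 0.01, "tz": -0.05, "ax": 0, "ay": 0, "az": 0, "jaw": 0},
  {"tx": 0, "ty": 0, "tz": -0.05, "ax": 0, "ay": 0, "az": 0, "jaw": 0},
  {"tx": 0, "ty": 0, "tz": -0.05, "ax": 0, "ay": 0, "az": 0, "jaw": 0},
  {"tx": 0, "ty": 0, "tz": 0, "ax": 0, "ay": 0, "az": 0, "jaw": 0},
  {"tx": 0, "ty": 0, "tz": 0, "ax": 0, "ay": 0, "az": 0, "jaw": 0},
])

```text
time_s: 19.78
tool_pos: [561.7, -96.3, 157.5]
ee_rot: [0.0, 0.076, 0.997, -0.0]
wrist_force: [5.4, 1.2, -3.1]
finger_gap: 8.8
finger_force: 80.1
```

move_arm([
  {"tx": 0.02, "ty": 0.01, "tz": -0.05, "ax": 0, "ay": 0, "az": 0, "jaw": 0},
  {"tx": 0, "ty": 0, "tz": -0.04, "ax": 0, "ay": 0, "az": 0, "jaw": 0},
  {"tx": 0, "ty": 0, "tz": 0, "ax": 0, "ay": 0, "az": 0, "jaw": 0},
  {"tx": 0, "ty": 0, "tz": 0, "ax": 0, "ay": 0, "az": 0, "jaw": 0},
])

```text
time_s: 20.12
tool_pos: [561.9, -96.1, 154.1]
ee_rot: [-0.001, 0.076, 0.997, -0.001]
wrist_force: [2.3, -1.6, -1.3]
finger_gap: 8.8
finger_force: 80.0
```

move_arm([
  {"tx": 0, "ty": 0, "tz": -0.03, "ax": 0, "ay": 0, "az": 0, "jaw": 0},
  {"tx": 0, "ty": 0, "tz": -0.03, "ax": 0, "ay": 0, "az": 0, "jaw": 0},
  {"tx": 0, "ty": 0, "tz": 0, "ax": 0, "ay": 0, "az": 0, "jaw": 0},
  {"tx": 0, "ty": 0, "tz": 0, "ax": 0, "ay": 0, "az": 0, "jaw": 0},
])

```text
time_s: 20.45
tool_pos: [562.1, -95.7, 152.9]
ee_rot: [-0.001, 0.076, 0.997, -0.001]
wrist_force: [0.3, -1.1, 6.2]
finger_gap: 9.0
finger_force: 81.1
```

Collar seated (6 N at the expected height). Turning clockwise.

move_arm([
  {"tx": 0, "ty": 0, "tz": 0, "ax": 0, "ay": 0, "az": 0, "jaw": 0},
  {"tx": 0, "ty": 0, "tz": 0, "ax": 0, "ay": 0, "az": -0.6, "jaw": 0},
  {"tx": 0, "ty": 0, "tz": 0, "ax": 0, "ay": 0, "az": -0.8, "jaw": 0},
  {"tx": 0, "ty": 0, "tz": 0, "ax": 0, "ay": 0, "az": -0.8, "jaw": 0},
  {"tx": 0, "ty": 0, "tz": 0, "ax": 0, "ay": 0, "az": -0.8, "jaw": 0},
  {"tx": 0, "ty": 0, "tz": 0, "ax": 0, "ay": 0, "az": -0.8, "jaw": 0},
  {"tx": 0, "ty": 0, "tz": 0, "ax": 0, "ay": 0, "az": 0, "jaw": 0},
], newtons=100)

```text
time_s: 21.03
tool_pos: [562.3, -95.2, 153.0]
ee_rot: [-0.0, 0.239, 0.971, -0.001]
wrist_force: [-0.4, 0.4, 6.1]
finger_gap: 8.1
finger_force: 97.8
```

```bash
python3 -c "
from h import *
s=bot.get_state(); print(np.round(s['tool_pos'],1),np.round(s['wrist_force'],1),np.round(s['wrist_torque'],2),np.round(s['q'],2))"
```

```text
[562.3 -95.2 153. ] [-0.4  0.4  6.1] [-0.21 -0.08  0.05] [ 0.84  0.62 -0.94  1.87  0.6   0.97  0.72]
```

move_arm([
  {"tx": 0, "ty": 0, "tz": 0, "ax": 0, "ay": 0, "az": -0.9, "jaw": 0},
  {"tx": 0, "ty": 0, "tz": 0, "ax": 0, "ay": 0, "az": -0.9, "jaw": 0},
  {"tx": 0, "ty": 0, "tz": 0, "ax": 0, "ay": 0, "az": -0.9, "jaw": 0},
  {"tx": 0, "ty": 0, "tz": 0, "ax": 0, "ay": 0, "az": -0.9, "jaw": 0},
  {"tx": 0, "ty": 0, "tz": 0, "ax": 0, "ay": 0, "az": -0.9, "jaw": 0},
  {"tx": 0, "ty": 0, "tz": 0, "ax": 0, "ay": 0, "az": -0.9, "jaw": 0},
  {"tx": 0, "ty": 0, "tz": 0, "ax": 0, "ay": 0, "az": -0.9, "jaw": 0},
  {"tx": 0, "ty": 0, "tz": 0, "ax": 0, "ay": 0, "az": -0.9, "jaw": 0},
  {"tx": 0, "ty": 0, "tz": 0, "ax": 0, "ay": 0, "az": -0.9, "jaw": 0},
  {"tx": 0, "ty": 0, "tz": 0, "ax": 0, "ay": 0, "az": 0, "jaw": 0},
])

```text
time_s: 21.87
tool_pos: [562.4, -95.1, 153.0]
ee_rot: [0.0, 0.56, 0.828, -0.001]
wrist_force: [0.4, -1.2, 5.9]
finger_gap: 8.1
finger_force: 97.9
```

```bash
python3 -c "
from h import *
s=bot.get_state(); print(np.round(s['tool_pos'],1),np.round(s['wrist_force'],1),np.round(s['wrist_torque'],2),np.round(s['q'],2))"
```

```text
[562.4 -95.1 153. ] [ 0.4 -1.2  5.9] [-0.16 -0.03  0.05] [ 0.74  0.55 -0.79  1.87  0.49  0.92  0.1 ]
```

move_arm([
  {"tx": 0, "ty": 0, "tz": 0, "ax": 0, "ay": 0, "az": -0.9, "jaw": 0},
  {"tx": 0, "ty": 0, "tz": 0, "ax": 0, "ay": 0, "az": -0.9, "jaw": 0},
  {"tx": 0, "ty": 0, "tz": 0, "ax": 0, "ay": 0, "az": -0.9, "jaw": 0},
  {"tx": 0, "ty": 0, "tz": 0, "ax": 0, "ay": 0, "az": -0.9, "jaw": 0},
  {"tx": 0, "ty": 0, "tz": 0, "ax": 0, "ay": 0, "az": -0.9, "jaw": 0},
  {"tx": 0, "ty": 0, "tz": 0, "ax": 0, "ay": 0, "az": -0.9, "jaw": 0},
  {"tx": 0, "ty": 0, "tz": 0, "ax": 0, "ay": 0, "az": -0.9, "jaw": 0},
  {"tx": 0, "ty": 0, "tz": 0, "ax": 0, "ay": 0, "az": 0, "jaw": 0},
  {"tx": 0, "ty": 0, "tz": 0, "ax": 0, "ay": 0, "az": 0, "jaw": 0},
])

```text
time_s: 22.62
tool_pos: [562.5, -95.1, 152.9]
ee_rot: [0.0, 0.763, 0.646, -0.0]
wrist_force: [0.3, -0.2, 6.3]
finger_gap: 8.5
finger_force: 98.0
```

```bash
python3 -c "
from h import *
s=bot.get_state(); print(np.round(s['tool_pos'],1),np.round(s['wrist_force'],1),np.round(s['wrist_torque'],2),np.round(s['q'],2))"
```

```text
[562.5 -95.1 152.9] [ 0.3 -0.2  6.3] [-0.13 -0.04  0.06] [ 0.65  0.51 -0.68  1.88  0.41  0.89 -0.39]
```

move_arm([
  {"tx": 0, "ty": 0, "tz": 0, "ax": 0, "ay": 0, "az": -0.6, "jaw": 0},
  {"tx": 0, "ty": 0, "tz": 0, "ax": 0, "ay": 0, "az": 0, "jaw": 0},
  {"tx": 0, "ty": 0, "tz": 0, "ax": 0, "ay": 0, "az": 0, "jaw": 0},
  {"tx": 0, "ty": 0, "tz": 0, "ax": 0, "ay": 0, "az": 0, "jaw": 0},
  {"tx": 0, "ty": 0, "tz": 0, "ax": 0, "ay": 0, "az": 0, "jaw": 0},
  {"tx": 0, "ty": 0, "tz": 0, "ax": 0, "ay": 0, "az": 0, "jaw": 0},
])

```text
time_s: 23.12
tool_pos: [562.5, -95.1, 152.9]
ee_rot: [-0.0, 0.78, 0.626, -0.0]
wrist_force: [-0.3, -1.5, 6.5]
finger_gap: 8.8
finger_force: 98.1
```

```bash
python3 -c "
from h import *
s=bot.get_state(); print(np.round(s['tool_pos'],1),np.round(s['ee_rot'],3),np.round(s['wrist_force'],1),np.round(s['wrist_torque'],3))"
```

```text
[562.5 -95.1 152.9] [-0.     0.78   0.626 -0.   ] [-0.3 -1.5  6.5] [-0.182 -0.061  0.077]
```

move_arm([
  {"tx": 0, "ty": 0, "tz": 0, "ax": 0, "ay": 0, "az": 0, "jaw": 0},
  {"tx": 0, "ty": 0, "tz": 0, "ax": 0, "ay": 0, "az": 0, "jaw": 0},
  {"tx": 0, "ty": 0, "tz": 0, "ax": 0, "ay": 0, "az": 0, "jaw": 0},
  {"tx": 0, "ty": 0, "tz": 0, "ax": 0, "ay": 0, "az": 0, "jaw": 0},
  {"tx": 0, "ty": 0, "tz": 0, "ax": 0, "ay": 0, "az": 0, "jaw": 0},
  {"tx": 0, "ty": 0, "tz": 0, "ax": 0, "ay": 0, "az": 0, "jaw": 0},
  {"tx": 0, "ty": 0, "tz": 0, "ax": 0, "ay": 0, "az": 0, "jaw": 0},
  {"tx": 0, "ty": 0, "tz": 0, "ax": 0, "ay": 0, "az": 0, "jaw": 0},
  {"tx": 0, "ty": 0, "tz": 0, "ax": 0, "ay": 0, "az": 0, "jaw": 0},
  {"tx": 0, "ty": 0, "tz": 0, "ax": 0, "ay": 0, "az": 0, "jaw": 0},
])

```text
time_s: 23.95
tool_pos: [562.5, -95.1, 152.9]
ee_rot: [-0.0, 0.78, 0.626, -0.0]
wrist_force: [-0.0, -1.9, 6.0]
finger_gap: 8.2
finger_force: 98.1
```

```bash
python3 -c "
from h import *
print(workorder.job_done())"
```

```text
the job is handed in; nothing more can be done
None
```

I handed the job in at about 24 s; no verdict came back. The spanner lies released in the free lane with its jaw like its mate's, and the key is seated in the lock, turned about a quarter clockwise (hand turned 94°; the barrel angle itself isn't measured) and still gripped.

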